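# Hook the red pattern weight out of the deep rack

### The job

Pick up the long hook by its wooden handle, fish the red pattern weight out of its deep well by the wire bail, and set it down gently, upright, inside the red circle on the pattern card. Then hang the hook back in its fork. Move the weight with the hook only, never with the gripper, and leave the other two weights and everything else on the bench as they are.

Things in the scene. Friction and masses are not known exactly. Their poses are not given: they have to be found in the camera images.
- rack: fixed plywood rack, 80 mm (its x) by 228 mm (its y), 140 mm high, with three square wells open at the top, centred at y = -74, 0 and +74 mm, x = 0; one weight in each. Wells are 68 by 68 mm inside; walls and floor 6 mm thick (floor top at z = 6 mm). Each has a window slot in its +x wall, up to 12 mm below the rim. Origin: centre of the underside, z up.
- weight_red_base (a point): red steel pattern weight: disc 46 mm across, 22 mm high; over it an upright arch (bail) of 5 mm bar in this frame's y-z plane, through the axis: feet 32 mm apart, crown flat for 8 mm, crown underside 52 and top 57 mm above the disc's underside. About 0.3 kg. Point: centre of the disc's underside, z up. The one to fetch; it may stand in any well, some mm off centre, at any turn.
- weight_blue_base (a point): blue steel pattern weight: disc 46 mm across, 22 mm high; over it an upright arch (bail) of 5 mm bar in this frame's y-z plane, through the axis: feet 32 mm apart, crown flat for 8 mm, crown underside 52 and top 57 mm above the disc's underside. About 0.3 kg. Point: centre of the disc's underside, z up. Leave it in its well.
- weight_yellow_base (a point): yellow steel pattern weight: disc 46 mm across, 22 mm high; over it an upright arch (bail) of 5 mm bar in this frame's y-z plane, through the axis: feet 32 mm apart, crown flat for 8 mm, crown underside 52 and top 57 mm above the disc's underside. About 0.3 kg. Point: centre of the disc's underside, z up. Leave it in its well.
- hook_handle (a point): the long hook, 0.12 kg, hanging upright in its fork, crook toward the fork's open end. Dark wooden handle 26 mm square, 60 mm tall; point: the handle's centre, z up along the shaft, faces square to x and y. A 6 mm round steel shaft runs down on the axis to the crook.
- hook_bottom (a point): the hook's lowest point, on the shaft's axis, 148 mm below the handle's centre, same axes. Here the 6 mm bar turns along +x, 16 mm between centre lines, then up to the tip: a 10 mm gap between shaft and tip. The bar's top is 6 mm and the tip's top 14 mm above this point; the tip's outer side is 19 mm from the shaft's axis.
- fork_seat (a point): grey fork stand, fixed. Point: top face of the prongs, midway, 138 mm above the bench, straight under the handle's middle when the hook hangs (handle underside on the prongs, shaft in the slot). Prongs run along x, 9 mm wide, 13 mm slot open toward -x, ending 30 mm from the point. Lips 4 mm high begin 18 mm either side along x; nothing stands higher. z up.
- stand: the same stand; origin on the bench under the seat. Foot plate 12 mm thick, 80 mm wide, from -30 to +80 mm along x; post at x = 53 to 71 mm, below the prongs.
- circle (a point): centre of the red circle (inner radius 43 mm) on the white pattern card, at the card's top face, 6 mm above the bench. The card is 125 by 115 mm and lies on a black board 150 by 140 mm; both are fixed. z up.
- bottle: orange bottle, 66 mm across, 210 mm high, standing loose; origin at its foot, z up. Stands in one of three spots, shuffled with the jar and the cone.
- jar: blue jar with pens, 68 mm across, 170 mm high with the pens, loose; origin at its foot, z up.
- cone: yellow thread cone, 66 mm across the foot, 165 mm high, loose; origin at its foot, z up.
- last: cream shoe last lying sole down, 220 mm long (along its x), 72 mm wide, 100 mm high, loose; origin under its middle.
- hammer: hammer lying on the bench, under 40 mm high, loose; handle toward its -x.
- screwdriver: screwdriver lying on the bench, under 40 mm high, loose; handle toward its -x.
- tape: roll of yellow tape lying flat, 90 mm across, 25 mm high, loose; origin under its middle.

How it is judged:
By the outcome, as a careful person would: the job done as asked, in the order asked, and still so for the second after the job is handed in, with the robot touching nothing.
It also fails if it takes over 72 s, if anything falls off the work surface, if the arm or the gripper's body presses on something with over 40 N, if the wrist force passes 120 N, or if a joint passes its speed limit or range.

### The arm

A 7-joint arm with a two-finger parallel gripper is mounted at the origin on the work surface. World frame = base frame: x ahead of the robot, y to its left, z up, the work surface at z = 0. Lengths are in m, angles in rad, forces in N, time in s.
With the tool pointing down it reaches from about 0.425 to 0.95 m from the base axis. Payload 16.7 kg.
Tool frame: the origin (TCP) lies midway between the tips of the shut fingers; the grasp point (between the pads) lies 19 mm behind it; x points along the fingers, z is the direction in which the jaws open and shut, and the axes are right-handed (so a half turn about x gives the same grasp; the last joint's range is limited). The gripper opens to 94 mm and grips with 3 to 60 N. Pads are 16 mm wide; open, the fingers measure 119 mm over their backs; the gripper's body (75 mm by 177 mm) begins 78 mm behind the grasp point.
Start: joints at [1.038, 0.426, 0.074, 1.606, -0.034, 1.111, -0.067], TCP at [0.252, -0.626, 0.205] pointing down, gripper open.
Joint ranges: [-2.85, 2.85], [-0.5, 2.14], [-1.23, 1.37], [0.21, 2.46], [-1.02, 4.16], [0.16, 2.05], [-2.73, 2.73]. Speed limits (rad/s): [1.89, 1.89, 2.39, 2.39, 3.01, 3.01, 3.01].

### API

Orientations are given as a unit quaternion [w, x, y, z].
In Python, from plant import arm, eyes, models gives the robot as it stands.
- The arm moves only by the shell command python3 -m jog 'ROWS'. ROWS is JSON, a list of rows, each a list of 7 numbers: the opening, from -1 (shut) to 1 (fully open), so that 0 is half open, then the shift along the world's x, y, z in mm, then the turn, a rotation vector about the world's x, y, z in degrees. In form: [[claw, dx, dy, dz, wx, wy, wz], ...]. A call has exactly 10 rows; each row is the pose to reach, as a shift and turn from the pose commanded when the call began; what a row does not reach only later rows make up. A row lasts 1/8 s, in which the tool goes at most 62.5 mm and 10.7 degrees, less where a joint would pass 70% of its speed; a pose out of reach is approached as far as the arm can. A call with a gripper value outside its range is refused whole. The fingers move at their own pace and stop on an object; the grip force is fixed at half the most. Time passes only in rows, so rows that repeat a pose let the fingers close, or fill a call up. It gives the time, the measured TCP pose, the force and the opening at its end, in the units of the state.
- arm.read_state(): the state, without advancing time (a new reading comes with each control period).
- eyes.camera(name): name is "scene" or "top"; returns the picture (384x512x3 uint8, red, green, blue); there is no depth.
- eyes.get_calibration(name): a dict with "mtx" (3x3 intrinsics, pixels), "R" (3x3) and "t" (3): a world point X has camera coordinates R X + t. Camera axes: x right, y down, z forward; pixel columns grow to the right and rows downward; lengths in m; the calibration is good to about 2 mm. A picture is of the moment at which its call begins. get_calibration takes no time and is no camera call.
- arm.close_job(): hands the job in, once; it reports no verdict.
Trained networks look in the newest picture that a camera, given by its name, has taken for a name from the list of things; names that differ only in an ending like _2 or _b are one class to them, and where a whole thing is asked for, a point or a joint stands for the part that bears it (a point fixed in the world has none). Each returns a list of dicts, best first, with "confidence" (0 to 1); they miss things now and then, are a little off and sometimes report something else, mostly with a low value. They report only what shows in the picture. A call takes as long as a camera call.
- models.masks_of(name, camera): "region" (384x512 bool, what is visible of it) and "position" ([row, column] in pixels, amid what is visible of it).
The state is a dict: "clock": time; "q": joint angles; "dq": joint speeds; "joint_torque": joint torques, N m; "tool_pos": TCP position; "tool_rot": TCP orientation; "force": force on the tool from outside, world axes, zero at the start; "moment": the same for the moment, N m; "opening": finger opening in m.
Only numpy, scipy, OpenCV 4.12 (cv2) and the standard library are available. Lean on these libraries where they do the work, as an engineer would, in place of code of your own. Each camera call takes 0.05 s, during which the arm holds its last target.

## Working session

There is one attempt and no reset: what is moved stays moved. The work goes in short steps, Python scripts to look and compute and a shell command to move; the robot and the scene stay as the last step left them, time stands still between calls to the robot, and variables do not carry over. Pictures are saved under pics/ and viewed, and the job is handed in when it is done.

```bash
mkdir -p pics; ls
python3 - <<'E'
from plant import arm, eyes, models
import cv2
for n in ("scene","top"):
    im=eyes.camera(n); cv2.imwrite(f"pics/{n}0.png",cv2.cvtColor(im,cv2.COLOR_RGB2BGR))
    c=eyes.get_calibration(n); print(n,c)
s=arm.read_state()
print({k:s[k] for k in("clock","tool_pos","tool_rot","opening","force")})
E
```

```text
pics
scene {'mtx': array([[378.99274412,   0.        , 257.34349971],
       [  0.        , 378.99274412, 188.76371475],
       [  0.        ,   0.        ,   1.        ]]), 'R': array([[-0.51043341,  0.85991259,  0.00284128],
       [ 0.70388782,  0.41971248, -0.57304744],
       [-0.49396323, -0.29050262, -0.81951727]]), 't': array([ 0.3104141 , -0.35039747,  1.45992561])}
top {'mtx': array([[383.55947422,   0.        , 251.90348913],
       [  0.        , 383.55947422, 192.79887818],
       [  0.        ,   0.        ,   1.        ]]), 'R': array([[ 0.13155121, -0.9913071 , -0.00212365],
       [-0.96685752, -0.12783317, -0.22100954],
       [ 0.21881685,  0.03112734, -0.97526933]]), 't': array([-0.05193453,  0.59339226,  1.05444009])}
{'clock': 0.1, 'tool_pos': array([ 0.25192842, -0.62577853,  0.2048167 ]), 'tool_rot': array([ 0.58560559,  0.39597811,  0.5863493 , -0.39555267]), 'opening': 0.09382348088260725, 'force': array([ 0.31831089, -1.16999415, -0.49305387])}
```

View pics/scene0.png

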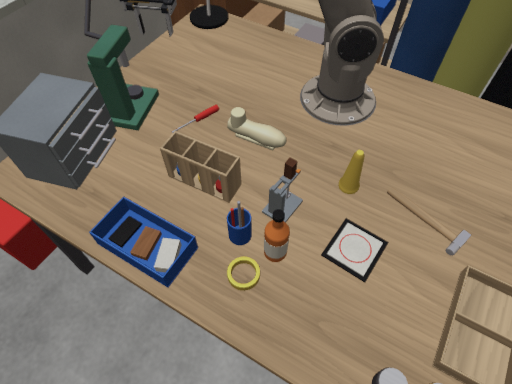

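View pics/top0.png

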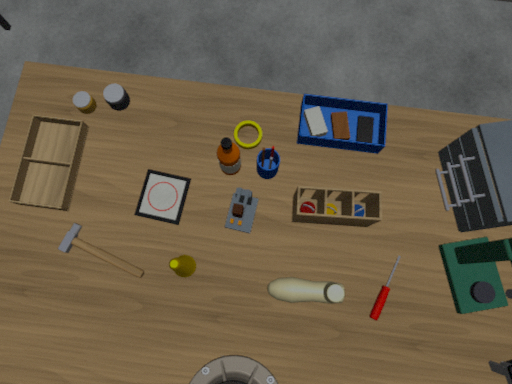

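```bash
cat > H.py <<'E'
import numpy as np,cv2
from plant import arm, eyes, models
def cal(n):
    c=eyes.get_calibration(n); return c["mtx"],c["R"],c["t"]
def proj(n,X):
    K,R,t=cal(n); X=np.atleast_2d(X); P=(X@R.T+t)@K.T; return P[:,:2]/P[:,2:]
def back(n,uv,z):
    K,R,t=cal(n); d=R.T@np.linalg.solve(K,[uv[0],uv[1],1]); o=-R.T@t; return o+d*(z-o[2])/d[2]
def tri(uvs,uvt):
    A=[];b=[]
    for n,uv in(("scene",uvs),("top",uvt)):
        K,R,t=cal(n); M=K@np.c_[R,t]
        for i in(0,1):
            r=uv[i]*M[2]-M[i]; r=r/np.linalg.norm(r[:3]); A.append(r[:3]);b.append(-r[3])
    x,res,_,_=np.linalg.lstsq(np.array(A),np.array(b),rcond=None); return x,res
def snap(n,f,box=None,k=1,pts=None):
    im=cv2.cvtColor(eyes.camera(n),cv2.COLOR_RGB2BGR); return save(im,f,box,k,pts)
def save(im,f,box=None,k=1,pts=None):
    x0,y0,x1,y1=box or(0,0,512,384)
    o=cv2.resize(im[y0:y1,x0:x1],None,fx=k,fy=k,interpolation=cv2.INTER_CUBIC)
    if pts is not None:
        for p in pts: cv2.circle(o,(int(round((p[0]-x0+.5)*k)),int(round((p[1]-y0+.5)*k))),2,(0,255,0),-1)
    cv2.imwrite("pics/"+f,o); return im
E
python3 - <<'E'
from H import *
import pickle
D={}
names=["rack","weight_red_base","weight_blue_base","weight_yellow_base","hook_handle","hook_bottom","fork_seat","stand","circle","bottle","jar","cone","last","hammer","screwdriver","tape"]
for c in("scene","top"):
    eyes.camera(c)
    for n in names:
        r=models.masks_of(n,c); D[c,n]=r
        print(c,n,[(round(float(d["confidence"]),2),np.round(d["position"]).tolist(),int(d["region"].sum())) for d in r[:2]])
pickle.dump(D,open("D.pkl","wb"))
print(arm.read_state()["clock"])
a=cv2.imread("pics/scene0.png");save(a,"s_rack.png",(155,120,305,230),5)
a=cv2.imread("pics/top0.png");save(a,"t_rack.png",(220,170,390,250),4.5)
E
```

```text
scene rack [(0.65, [167.0, 207.0], 3670), (0.34, [130.0, 254.0], 1275)]
scene weight_red_base [(0.55, [186.0, 219.0], 69), (0.55, [164.0, 205.0], 3453)]
scene weight_blue_base []
scene weight_yellow_base [(0.38, [201.0, 282.0], 851)]
scene hook_handle [(0.82, [169.0, 288.0], 264)]
scene hook_bottom [(0.56, [170.0, 292.0], 203), (0.22, [184.0, 218.0], 61)]
scene fork_seat [(0.96, [203.0, 282.0], 877)]
scene stand [(0.38, [167.0, 203.0], 3620)]
scene circle [(0.95, [249.0, 350.0], 2306)]
scene bottle [(0.9, [237.0, 273.0], 1010)]
scene jar [(0.94, [224.0, 240.0], 834)]
scene cone [(0.74, [173.0, 354.0], 674)]
scene last [(0.6, [130.0, 255.0], 1283)]
scene hammer []
scene screwdriver [(0.77, [113.0, 204.0], 161), (0.19, [222.0, 239.0], 815)]
scene tape [(0.67, [264.0, 238.0], 504)]
top rack [(0.59, [207.0, 338.0], 2752), (0.43, [212.0, 244.0], 853)]
top weight_red_base [(0.67, [204.0, 310.0], 177)]
top weight_blue_base [(0.67, [210.0, 236.0], 157), (0.59, [156.0, 224.0], 677)]
top weight_yellow_base [(0.54, [212.0, 334.0], 110)]
top hook_handle [(0.62, [210.0, 236.0], 152)]
top hook_bottom [(0.69, [214.0, 242.0], 955), (0.48, [209.0, 236.0], 155)]
top fork_seat [(0.73, [214.0, 241.0], 877)]
top stand [(0.79, [211.0, 244.0], 945)]
top circle [(0.39, [292.0, 302.0], 1616)]
top bottle [(0.58, [154.0, 226.0], 728)]
top jar [(0.56, [163.0, 266.0], 625)]
top cone [(0.8, [267.0, 184.0], 469), (0.54, [213.0, 242.0], 817)]
top last [(0.94, [292.0, 303.0], 1561)]
top hammer [(0.82, [250.0, 94.0], 1039), (0.71, [194.0, 161.0], 2151)]
top screwdriver [(0.97, [297.0, 385.0], 424)]
top tape [(0.78, [127.0, 247.0], 318)]
1.8
```

View pics/s_rack.png

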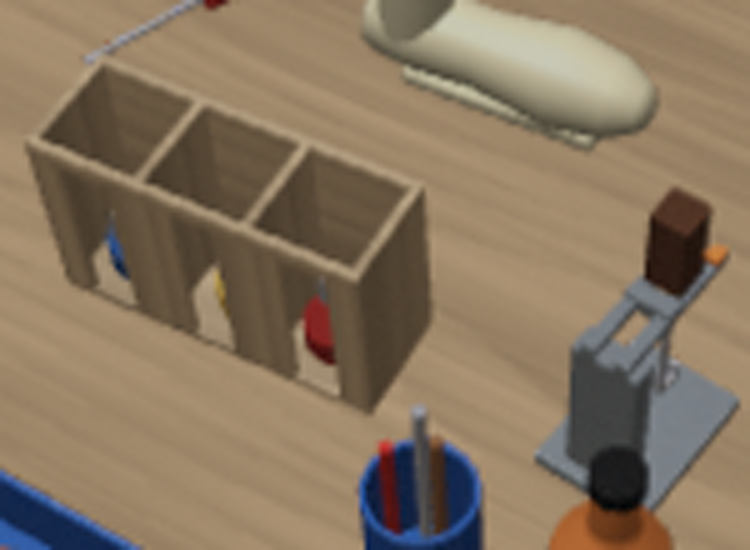

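View pics/t_rack.png

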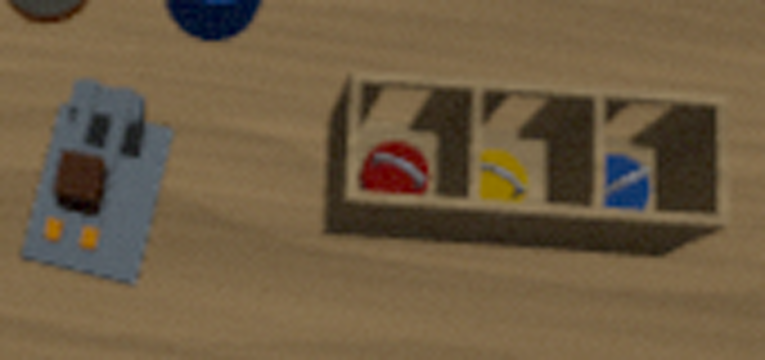

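```bash
cat > fit1.py <<'E'
from H import *
from scipy.optimize import least_squares
def S(x,y): return (155+x/5-.5+.1*0, 120+y/5-.5)
def T(x,y): return (220+x/4.5-.5,170+y/4.5-.5)
def W(p,P):
    c,s=np.cos(p[2]),np.sin(p[2]); P=np.asarray(P,float)
    return np.c_[p[0]+c*P[:,0]-s*P[:,1],p[1]+s*P[:,0]+c*P[:,1],P[:,2]]
def fit(obs,x0):
    def f(p):
        return np.concatenate([(proj(n,W(p,[P]))[0]-uv) for n,uv,P in obs])
    r=least_squares(f,x0,loss="soft_l1"); return r.x,r.fun.reshape(-1,2)
a,b,h=.04,.114,.14
rk=[("scene",S(28,145),(a,-b,h)),("scene",S(100,65),(-a,-b,h)),("scene",S(425,188),(-a,b,h)),("scene",S(358,278),(a,b,h)),
("scene",S(372,412),(a,b,0)),("scene",S(432,322),(-a,b,0)),
("top",T(350,75),(a,b,h)),("top",T(727,98),(a,-b,h)),("top",T(722,218),(-a,-b,h)),("top",T(348,198),(-a,b,h))]
p,r=fit(rk,[.5,-.2,0]); print("rack",p.round(4),np.degrees(p[2]));print(r.round(1).tolist())
st=[("scene",S(740,402),(-.03,.04,.012)),("top",T(22,258),(-.03,.04,.012)),("top",T(137,281),(-.03,-.04,.012)),("top",T(172,128),(.08,-.04,.012)),("scene",S(535,458),(.08,-.04,.012)),
 ("top",T(53,230),(-.024,.011,.142)),("top",T(90,238),(-.024,-.011,.142)),("scene",S(715,255),(-.024,.011,.142)),
]
p,r=fit(st,[.5,0,0]); print("stand",p.round(4),np.degrees(p[2]));print(r.round(1).tolist())
E
python3 fit1.py
python3 - <<'E'
from H import *
for n in("scene","top"):
    im=cv2.imread(f"pics/{n}0.png").astype(int); B,G,R=im[...,0],im[...,1],im[...,2]
    m=((R-G>50)&(R-B>50)).astype(np.uint8)
    box=(320,215,395,285) if n=="scene" else (130,165,195,228)
    z=np.zeros_like(m); z[box[1]:box[3],box[0]:box[2]]=1; m&=z
    ys,xs=np.nonzero(m)
    P=np.array([back(n,(x,y),.006)[:2] for x,y in zip(xs,ys)])
    A=np.c_[2*P,np.ones(len(P))]; s=np.linalg.lstsq(A,(P**2).sum(1),rcond=None)[0]
    print(n,len(P),s[:2],np.sqrt(s[2]+s[:2]@s[:2]))
    save(im.astype(np.uint8),n+"_st.png",(255,145,315,225) if n=="scene" else (215,180,270,240),9)
E
```

```text
rack [ 0.5852 -0.2131  0.0732] 4.195172815319674
[[-0.7, -0.4], [-0.0, -1.9], [0.3, -1.0], [0.4, 0.5], [0.5, 0.7], [0.4, 0.1], [0.1, -1.2], [-0.1, -1.6], [1.5, 0.7], [-0.4, 0.2]]
stand [ 0.5198  0.055  -0.0869] -4.977487820007211
[[0.6, -1.2], [-0.3, -0.4], [0.1, 0.3], [0.2, -0.8], [0.2, -0.7], [0.3, -0.6], [0.1, -0.6], [0.5, -0.5]]
scene 91 [0.56407188 0.29986753] 0.04435864067199201
top 65 [0.56291002 0.3004481 ] 0.04432906823260642
```

Run:
```python
import cv2,numpy as np
a=cv2.imread("pics/scene_st.png");b=cv2.imread("pics/top_st.png");
h=max(a.shape[0],b.shape[0]);
o=np.zeros((h,a.shape[1]+b.shape[1],3),np.uint8);o[:a.shape[0],:a.shape[1]]=a;o[:b.shape[0],a.shape[1]:]=b
print(o.shape,a.shape);cv2.imwrite("pics/st2.png",cv2.resize(o,None,fx=.7,fy=.7))
```

```text
(720, 1035, 3) (720, 540, 3)
```

```bash
cat > ov.py <<'E'
from H import *
from fit1 import W
def lines(im,n,p,segs,box,k,col=(0,255,0)):
    x0,y0,x1,y1=box
    o=cv2.resize(im[y0:y1,x0:x1],None,fx=k,fy=k,interpolation=cv2.INTER_CUBIC)
    for A,B in segs:
        q=proj(n,W(p,[A,B])); q=((q-[x0,y0]+.5)*k)
        cv2.line(o,tuple(int(v) for v in q[0].round()),tuple(int(v) for v in q[1].round()),col,1)
    return o
def boxs(xa,xb,ya,yb,za,zb):
    s=[]
    import itertools
    c=list(itertools.product((xa,xb),(ya,yb),(za,zb)))
    for i in range(8):
        for j in range(i):
            if sum(u!=v for u,v in zip(c[i],c[j]))==1: s.append((c[i],c[j]))
    return s
def side(a,b,f):
    h=max(a.shape[0],b.shape[0]); o=np.zeros((h,a.shape[1]+b.shape[1],3),np.uint8);o[:a.shape[0],:a.shape[1]]=a;o[:b.shape[0],a.shape[1]:]=b
    print(o.shape); cv2.imwrite("pics/"+f,o)
E
python3 - <<'E' 2>&1 | tail -3
from ov import *
s=cv2.imread("pics/scene0.png");t=cv2.imread("pics/top0.png")
pr=[.5852,-.2131,.0732]; g=boxs(-.04,.04,-.114,.114,0,.14)
for yc in(-.074,0,.074): g+=boxs(-.034,.034,yc-.034,yc+.034,.14,.14)
side(lines(s,"scene",pr,g,(155,120,250,210),4),lines(t,"top",pr,g,(285,180,390,235),3.9),"ov_rack.png")
ps=[.5198,.055,-.0869]
g=boxs(-.03,.08,-.04,.04,0,.012)+boxs(-.013,.013,-.013,.013,.138,.198)+[((-.03,y,.138),(.07,y,.138)) for y in(-.0155,-.0065,.0065,.0155)]
side(lines(s,"scene",ps,g,(255,145,315,225),7),lines(t,"top",ps,g,(217,180,267,240),7),"ov_st.png")
E
```

```text
[[0.6, -1.2], [-0.3, -0.4], [0.1, 0.3], [0.2, -0.8], [0.2, -0.7], [0.3, -0.6], [0.1, -0.6], [0.5, -0.5]]
(360, 790, 3)
(560, 770, 3)
```

View pics/ov_rack.png

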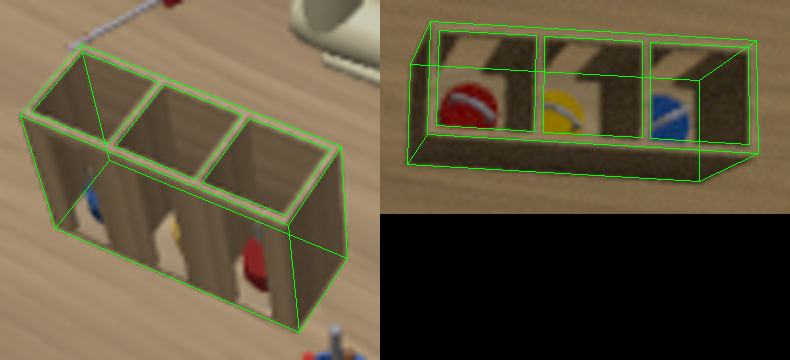

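View pics/ov_st.png

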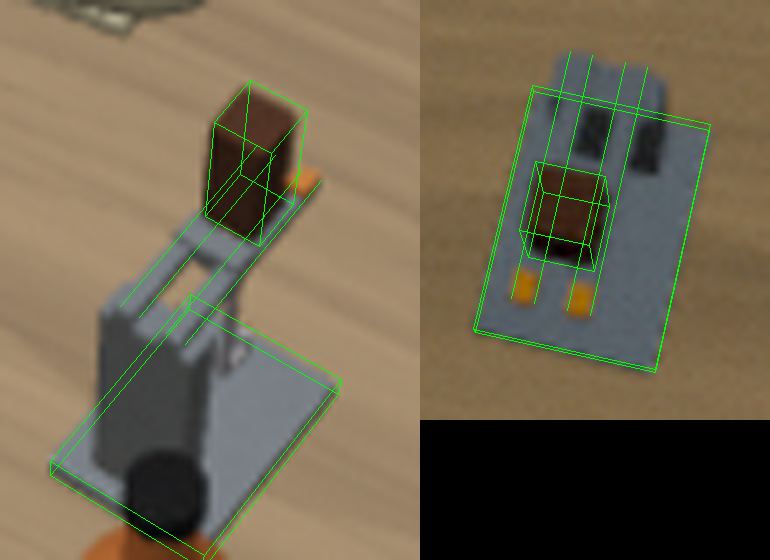

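```bash
cat > wt.py <<'E'
from ov import *
def wsegs(z0):
    g=[];r=.023
    for z in(0,.022):
        a=np.linspace(0,2*np.pi,37)
        P=[(r*np.cos(t),r*np.sin(t),z+z0) for t in a]; g+=list(zip(P[:-1],P[1:]))
    # bail centreline: feet +-16, crown flat 8 at z .0545
    c=[(0,-.016,.022)]; 
    R=.012
    c+= [(0,-.004-R*np.cos(t),.0545-R+R*np.sin(t)) for t in np.linspace(0,np.pi/2,8)]
    c+= [(0,.004+R*np.cos(t),.0545-R+R*np.sin(t)) for t in np.linspace(np.pi/2,0,8)]
    c+=[(0,.016,.022)]
    c=[(a,b,d+z0) for a,b,d in c]
    return g,list(zip(c[:-1],c[1:]))
E
python3 - <<'E' | tail -8
from wt import *
s=cv2.imread("pics/scene0.png");t=cv2.imread("pics/top0.png")
# red pixels in top
im=t.astype(int); m=(im[...,2]-im[...,1]>50)&(im[...,2]-im[...,0]>50); m[:190]=0;m[225:]=0;m[:,:295]=0;m[:,325:]=0
ys,xs=np.nonzero(m); print("red",xs.min(),xs.max(),ys.min(),ys.max(),m.sum())
for z in(.028,): print(back("top",(xs.mean(),ys.mean()),z), back("top",(xs.min(),ys.mean()),z),back("top",(xs.max(),ys.mean()),z),back("top",(xs.mean(),ys.min()),z))
a=cv2.resize(t[185:225,293:330],None,fx=14,fy=14,interpolation=cv2.INTER_CUBIC)
cv2.imwrite("pics/redtop.png",a)
E
```

```text
rack [ 0.5852 -0.2131  0.0732] 4.195172815319674
[[-0.7, -0.4], [-0.0, -1.9], [0.3, -1.0], [0.4, 0.5], [0.5, 0.7], [0.4, 0.1], [0.1, -1.2], [-0.1, -1.6], [1.5, 0.7], [-0.4, 0.2]]
stand [ 0.5198  0.055  -0.0869] -4.977487820007211
[[0.6, -1.2], [-0.3, -0.4], [0.1, 0.3], [0.2, -0.8], [0.2, -0.7], [0.3, -0.6], [0.1, -0.6], [0.5, -0.5]]
red 300 314 202 212 107
[ 0.58044793 -0.14171286  0.028     ] [ 0.577737   -0.12122237  0.028     ] [ 0.58323944 -0.16281252  0.028     ] [ 0.59722738 -0.14002479  0.028     ]
```

View pics/redtop.png

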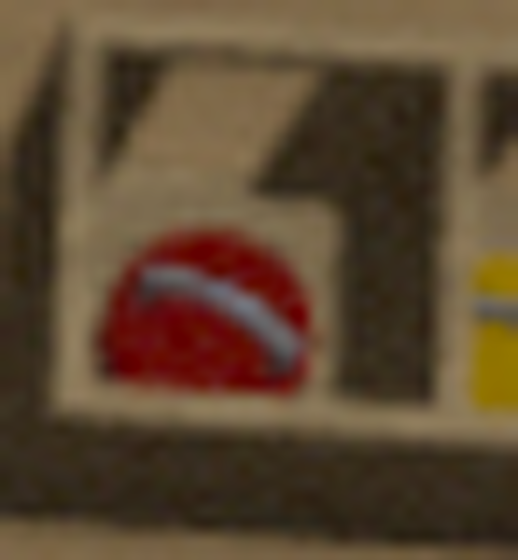

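```bash
cat > f2.py <<'E'
from wt import *
from scipy.optimize import least_squares
t=cv2.imread("pics/top0.png"); s=cv2.imread("pics/scene0.png")
C=lambda x,y: np.array((293+x/14-.5,185+y/14-.5))
K,R,tt=cal("top")
obsc=[back("top",C(*q),.028)[:2] for q in((100,345),(310,335),(210,228),(130,270),(290,265))]
# centre by circle
f=lambda p:[np.hypot(*(o-p[:2]))-.023 for o in obsc]
r=least_squares(f,[.575,-.14]); print("disc",r.x,np.array(r.fun)*1e3)
a=back("top",C(147,287),.029);b=back("top",C(285,362),.029)
print("feet",a,b,np.hypot(*(a-b)[:2]),"mid",(a+b)[:2]/2,"ang",np.degrees(np.arctan2(*(a-b)[1::-1])))
E
python3 f2.py|tail -2
cat > f3.py <<'E'
from wt import *
import sys
t=cv2.imread("pics/top0.png"); s=cv2.imread("pics/scene0.png")
p=[float(v) for v in sys.argv[1:4]]; p[2]=np.radians(p[2])
g,c=wsegs(.006)
A=lines(t,"top",p,g+c,(293,185,330,225),11); B=lines(s,"scene",p,g+c,(200,165,240,205),9)
side(A,B,sys.argv[4])
E
```

```text
Traceback (most recent call last):
  File "f2.py", line 1, in <module>
    from wt import *
  File "wt.py", line 1, in <module>
    from ov import *
  File "ov.py", line 2, in <module>
    from fit1 import W
  File "fit1.py", line 16, in <module>
    p,r=fit(rk,[.5,-.2,0]); print("rack",p.round(4),np.degrees(p[2]));print(r.round(1).tolist())
        ~~~^^^^^^^^^^^^^^^
  File "fit1.py", line 11, in fit
    r=least_squares(f,x0,loss="soft_l1"); return r.x,r.fun.reshape(-1,2)
  File "fit1.py", line 10, in f
    return np.concatenate([(proj(n,W(p,[P]))[0]-uv) for n,uv,P in obs])
                            ~~~~^^^^^^^^^^^^
  File "H.py", line 6, in proj
    K,R,t=cal(n); X=np.atleast_2d(X); P=(X@R.T+t)@K.T; return P[:,:2]/P[:,2:]
          ~~~^^^
  File "H.py", line 4, in cal
    c=eyes.get_calibration(n); return c["mtx"],c["R"],c["t"]
ValueError: time passes only in moves, steps and waits
```

```bash
python3 - <<'E'
s=open("H.py").read()
s=s.replace('''def cal(n):
    c=eyes.get_calibration(n); return c["mtx"],c["R"],c["t"]''','''C_={"scene":(np.array([[378.99274412,0,257.34349971],[0,378.99274412,188.76371475],[0,0,1]]),np.array([[-0.51043341,0.85991259,0.00284128],[0.70388782,0.41971248,-0.57304744],[-0.49396323,-0.29050262,-0.81951727]]),np.array([0.3104141,-0.35039747,1.45992561])),
"top":(np.array([[383.55947422,0,251.90348913],[0,383.55947422,192.79887818],[0,0,1]]),np.array([[0.13155121,-0.9913071,-0.00212365],[-0.96685752,-0.12783317,-0.22100954],[0.21881685,0.03112734,-0.97526933]]),np.array([-0.05193453,0.59339226,1.05444009]))}
def cal(n): return C_[n]''')
open("H.py","w").write(s)
f=open("fit1.py").read(); i=f.index("a,b,h="); f=f[:i]+'if __name__=="__main__":\n'+"\n".join("    "+l for l in f[i:].splitlines())+"\n"
open("fit1.py","w").write(f)
E
python3 f2.py; python3 f3.py .5785 -.1415 60 f3a.png
```

```text
disc [ 0.57778692 -0.14341445] [ 0.30619508 -1.22753294  0.47039078 -1.32676359  0.66990546]
feet [ 0.58634168 -0.12924286  0.029     ] [ 0.57397888 -0.16012017  0.029     ] 0.033260291145485066 mid [ 0.58016028 -0.14468151] ang 68.1796042024312
(440, 767, 3)
```

```bash
python3 f3.py .579 -.144 -22 f3b.png
```

```text
(440, 767, 3)
```

View pics/f3b.png

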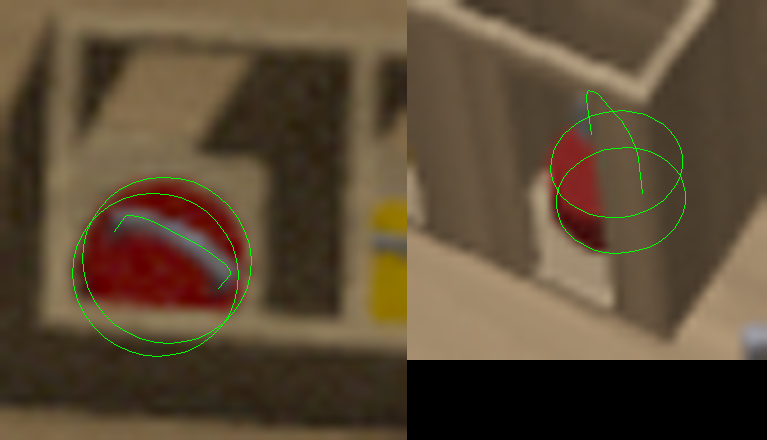

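Run:
```python
from H import *
print(tri((290.6,161.6),(238.2,207.6)), back("top",(238.2,207.6),.198), back("scene",(290.6,161.6),.198))
import pickle; D=pickle.load(open("D.pkl","rb"))
for n,i,j,h in(("bottle",0,0,.15),("jar",0,0,.1),("cone",0,0,.07),("last",0,0,.05)):
    a=D["scene",n][i]["position"];b=D["top",n][j]["position"]; print(n,tri(a[::-1],b[::-1])[0].round(3))
```

```text
(array([0.52254333, 0.05240578, 0.19712418]), array([8.05161006e-07])) [0.52262321 0.05176307 0.198     ] [0.52297791 0.05327461 0.198     ]
bottle [0.695 0.108 0.097]
jar [ 0.692 -0.005  0.063]
cone [0.359 0.193 0.056]
last [ 0.339 -0.162  0.038]
```

Run:
```python
from H import *
for p in((158,95),(135,127),(107,120)): print("foot s",back("scene",p,.01).round(3))
for p in((443,243),(495,235),(507,303),(463,312)): print("foot t",back("top",p,.01).round(3))
print(tri((128,32),(455,250)))
for p in((455,262),(510,245)): print([back("top",p,z).round(3).tolist() for z in(.2,.25,.3)])
for p in((128,32),(95,60)): print([back("scene",p,z).round(3).tolist() for z in(.2,.25,.3)])
import cv2
a=cv2.imread("pics/top0.png");save(a,"press.png",(420,200,512,384),3)
```

```text
foot s [ 0.351 -0.595  0.01 ]
foot s [ 0.525 -0.558  0.01 ]
foot s [ 0.55  -0.668  0.01 ]
foot t [ 0.53  -0.557  0.01 ]
foot t [ 0.575 -0.71   0.01 ]
foot t [ 0.381 -0.743  0.01 ]
foot t [ 0.34  -0.618  0.01 ]
(array([ 0.48422822, -0.43925511,  0.38793916]), array([0.00297011]))
[[0.457, -0.496, 0.2], [0.452, -0.471, 0.25], [0.446, -0.446, 0.3]]
[[0.517, -0.631, 0.2], [0.509, -0.599, 0.25], [0.5, -0.566, 0.3]]
[[0.294, -0.728, 0.2], [0.346, -0.663, 0.25], [0.399, -0.598, 0.3]]
[[0.473, -0.713, 0.2], [0.514, -0.649, 0.25], [0.555, -0.585, 0.3]]
```

View pics/press.png

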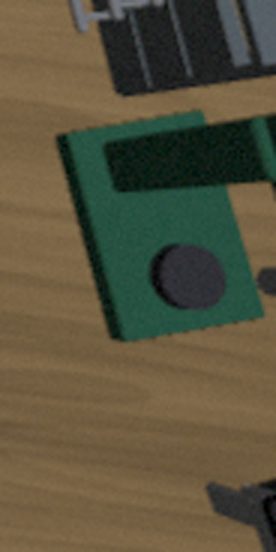

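```bash
python3 -m jog '[[1,0,0,40,0,0,0],[1,5,40,80,0,0,0],[1,8,90,95,0,0,-3],[1,10,140,95,0,0,-6],[1,15,190,95,0,0,-10],[1,40,230,95,0,0,-14],[1,70,270,95,0,0,-18],[1,98,300,95,0,0,-22],[1,130,345,95,0,0,-25],[1,150,390,95,0,0,-27]]'
```

```text
clock: 3.05
tool_pos: [0.4031, -0.2345, 0.3006]
tool_rot: [0.477, 0.522, 0.477, -0.522]
force: [0.6, 0.1, -0.2]
opening: 0.094
```

```bash
python3 -m jog '[[1,20,50,0,0,0,0],[1,40,100,0,0,0,0],[1,60,155,0,0,0,0],[1,85,205,0,0,0,0],[1,105,255,0,0,0,0],[1,120,289,0,0,0,0],[1,120,289,-20,0,0,0],[1,120,289,-50,0,0,0],[1,120,289,-70,0,0,0],[1,120,289,-70,0,0,0]]'
python3 - <<'E'
from H import *
s=arm.read_state(); print(s["tool_pos"],s["tool_rot"],s["q"])
im=snap("scene","a1.png",(230,100,340,230),5)
im=snap("top","a2.png",(190,120,300,240),4)
E
```

```text
clock: 4.3
tool_pos: [0.5213, 0.0527, 0.2295]
tool_rot: [-0.477, -0.521, -0.478, 0.522]
force: [0.0, -0.0, 0.9]
opening: 0.0942
[0.52133575 0.05272244 0.22947359] [-0.47691004 -0.52100867 -0.47792304  0.52220335] [ 0.22736317  0.19497447 -0.5094068   1.88659268  0.10624766  1.08875869
 -1.98274934]
```

View pics/a1.png

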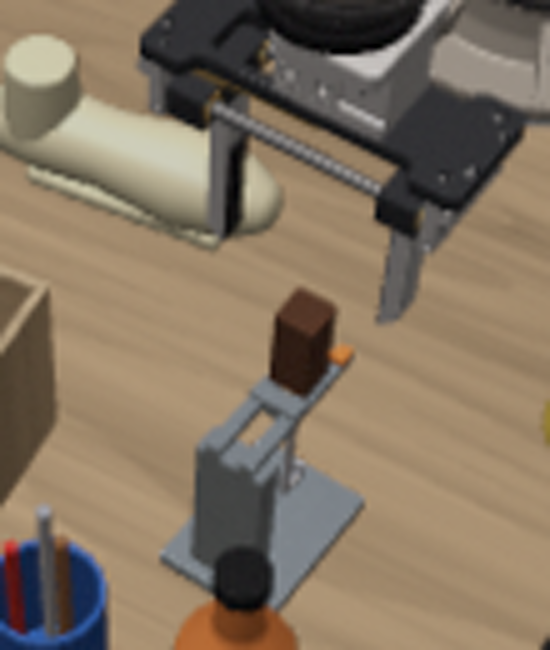

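View pics/a2.png

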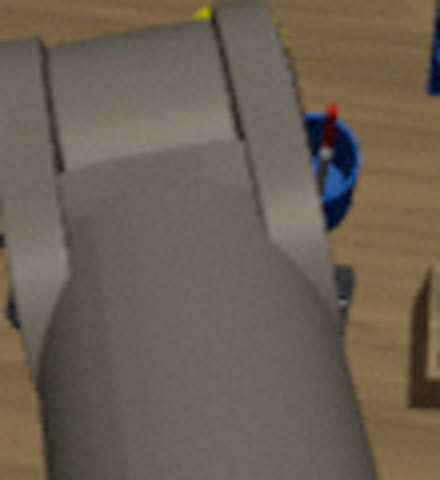

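Run:
```python
from H import *
for z in(.2295,.198): print((proj("scene",[.5213,.0527,z])[0]-[230,100]+.5)*5)
```

```text
[310.48801618 270.18911167]
[306.00841532 308.00223113]
```

```bash
python3 -m jog '[[1,0,0,-20,0,0,0],[1,0,0,-40,0,0,0],[1,0,0,-55,0,0,0],[1,0,0,-65,0,0,0],[1,0,0,-71,0,0,0],[1,0,0,-71,0,0,0],[-1,0,0,-71,0,0,0],[-1,0,0,-71,0,0,0],[-1,0,0,-71,0,0,0],[-1,0,0,-71,0,0,0]]'
```

```text
clock: 5.65
tool_pos: [0.5221, 0.0529, 0.1596]
tool_rot: [0.477, 0.522, 0.477, -0.522]
force: [0.6, 0.4, 0.2]
opening: 0.0571
```

Still closing; hold another call, then lift a little.

```bash
python3 -m jog '[[-1,0,0,0,0,0,0],[-1,0,0,0,0,0,0],[-1,0,0,0,0,0,0],[-1,0,0,0,0,0,0],[-1,0,0,0,0,0,0],[-1,0,0,0,0,0,0],[-1,0,0,0,0,0,0],[-1,0,0,0,0,0,0],[-1,0,0,5,0,0,0],[-1,0,0,12,0,0,0]]'
python3 - <<'E'
from H import *
s=arm.read_state(); print(s["tool_pos"],s["force"],s["moment"],s["opening"])
im=snap("scene","a3.png",(230,100,340,230),5)
E
```

```text
clock: 6.9
tool_pos: [0.522, 0.0528, 0.1718]
tool_rot: [-0.477, -0.522, -0.477, 0.522]
force: [-0.5, 0.0, -0.9]
opening: 0.0256
[0.52199449 0.05281108 0.17179927] [-0.46451491  0.0340414  -0.94079689] [ 0.08258638 -0.01131059  0.03556267] 0.02557080181663045
```

View pics/a3.png

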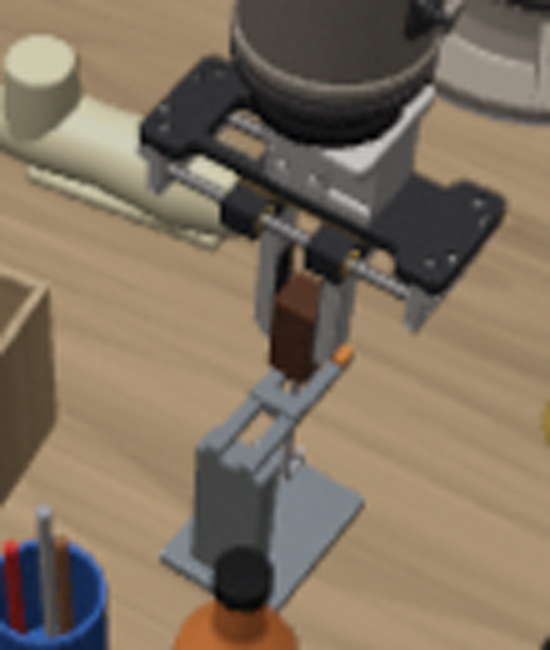

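```bash
python3 -m jog '[[-1,-15,1,0,0,0,0],[-1,-35,3,0,0,0,0],[-1,-55,5,2,0,0,0],[-1,-58,5,40,0,0,0],[-1,-58,5,90,0,0,0],[-1,-55,0,135,0,0,0],[-1,-40,-25,150,0,0,-3],[-1,-15,-65,150,0,0,-7],[-1,15,-110,150,0,0,-12],[-1,45,-150,150,0,0,-17]]'
```

```text
clock: 8.2
tool_pos: [0.567, -0.0985, 0.3218]
tool_rot: [0.394, 0.587, 0.394, -0.587]
force: [1.0, 0.5, -0.8]
opening: 0.0259
```

```bash
python3 -m jog '[[-1,15,-25,0,0,0,0],[-1,28,-42,0,0,0,0],[-1,36,-54,0,0,0,0],[-1,37,-56,0,0,0,0],[-1,37,-56,0,0,0,0],[-1,37,-56,0,0,0,0],[-1,37,-56,0,0,0,0],[-1,37,-56,0,0,0,0],[-1,37,-56,0,0,0,0],[-1,37,-56,0,0,0,0]]'
python3 - <<'E'
from H import *
s=arm.read_state(); print(s["tool_pos"],s["tool_rot"],s["q"],s["force"],s["opening"])
im=snap("scene","b1.png",(140,60,290,220),4)
im=snap("top","b2.png",(260,130,400,250),4)
E
```

```text
clock: 9.45
tool_pos: [0.6041, -0.1531, 0.3215]
tool_rot: [0.395, 0.586, 0.395, -0.586]
force: [0.1, -0.0, -1.2]
opening: 0.0262
[ 0.60408428 -0.15309817  0.32146664] [ 0.39504183  0.58647777  0.39504863 -0.58644894] [ 0.41400774  0.28393343 -0.34095185  1.56183963  0.09700416  1.31250862
 -1.89512802] [ 0.06059183 -0.03267209 -1.21712014] 0.026210305297361715
```

View pics/b1.png

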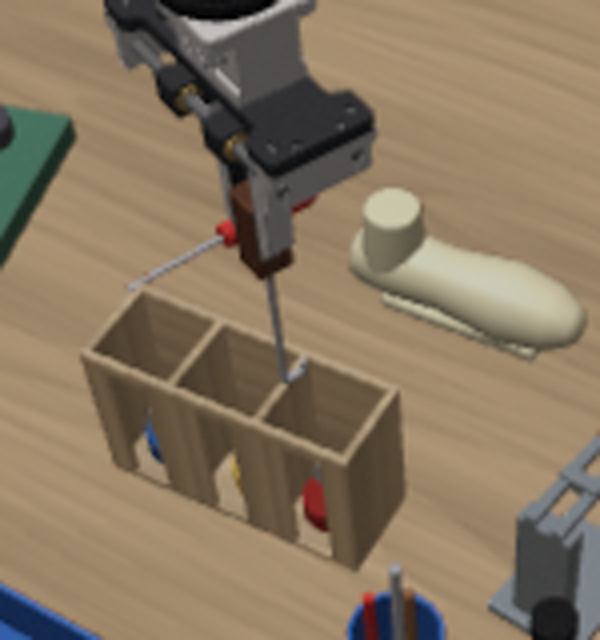

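View pics/b2.png

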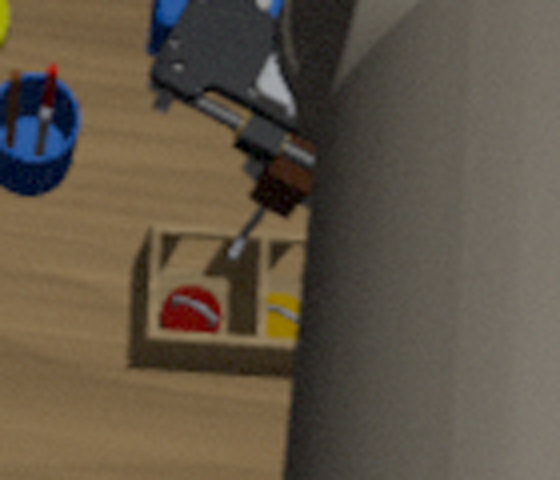

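```bash
cat > hk.py <<'E'
from H import *
def hookpts(tcp,yawdeg,dz=.009,off=(0,0)):
    """hook polyline centreline: handle bottom->bottom->tip"""
    c,s=np.cos(np.radians(yawdeg)),np.sin(np.radians(yawdeg))
    b=np.array([tcp[0]+off[0],tcp[1]+off[1],tcp[2]+dz-.148])
    ux=np.array([c,s,0]);uz=np.array([0,0,1.])
    return np.array([b+.118*uz,b+.003*uz,b+.003*uz+.016*ux,b+.014*uz+.016*ux])
def draw(n,f,box,k,tcp,yaw,**kw):
    im=cv2.cvtColor(eyes.camera(n),cv2.COLOR_RGB2BGR)
    x0,y0,x1,y1=box
    o=cv2.resize(im[y0:y1,x0:x1],None,fx=k,fy=k,interpolation=cv2.INTER_CUBIC)
    q=((proj(n,hookpts(tcp,yaw,**kw))-[x0,y0]+.5)*k).round().astype(int)
    cv2.polylines(o,[q.reshape(-1,1,2)],False,(0,255,0),1)
    cv2.imwrite("pics/"+f,o); return im,q
E
python3 - <<'E'
from hk import *
from ov import side
s=arm.read_state()
_,q=draw("scene","c1.png",(185,115,245,200),7,s["tool_pos"],158); print(q.tolist())
_,q=draw("top","c2.png",(290,165,345,225),7,s["tool_pos"],158);print(q.tolist())
side(cv2.imread("pics/c1.png"),cv2.imread("pics/c2.png"),"c3.png")
E
```

```text
[[154, 73], [185, 279], [219, 260], [216, 242]]
[[277, 85], [217, 166], [197, 202], [202, 196]]
(595, 805, 3)
```

View pics/c3.png

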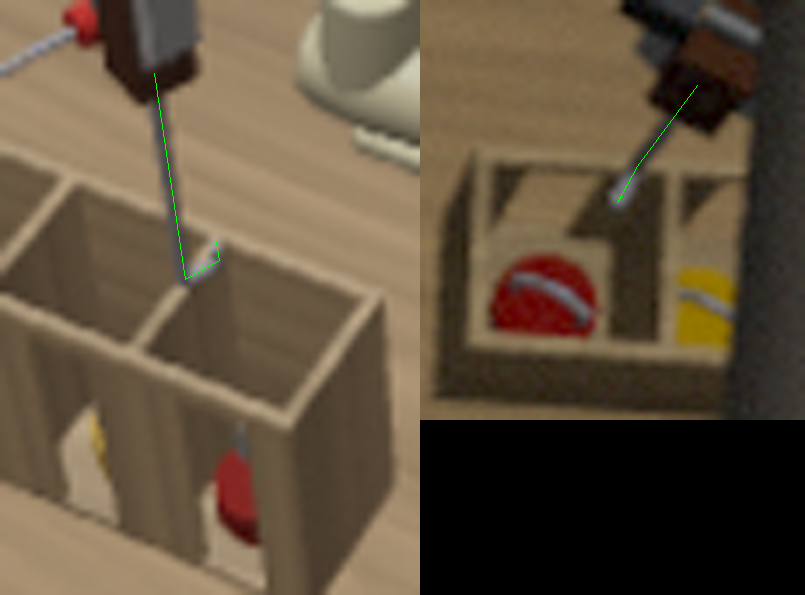

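```bash
python3 f3.py .581 -.1435 -22 f3c.png;  python3 f3.py .581 -.1435 -26 f3d.png
python3 - <<'E'
import cv2,numpy as np
cv2.imwrite("pics/f3e.png",np.hstack([cv2.imread("pics/f3c.png")[:,:400],cv2.imread("pics/f3d.png")[:,:400]]))
E
```

```text
(440, 767, 3)
(440, 767, 3)
```

View pics/f3e.png

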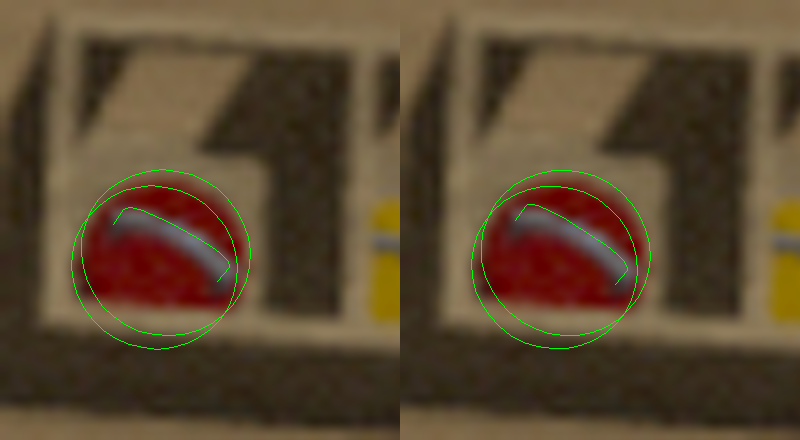

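View pics/f3c.png

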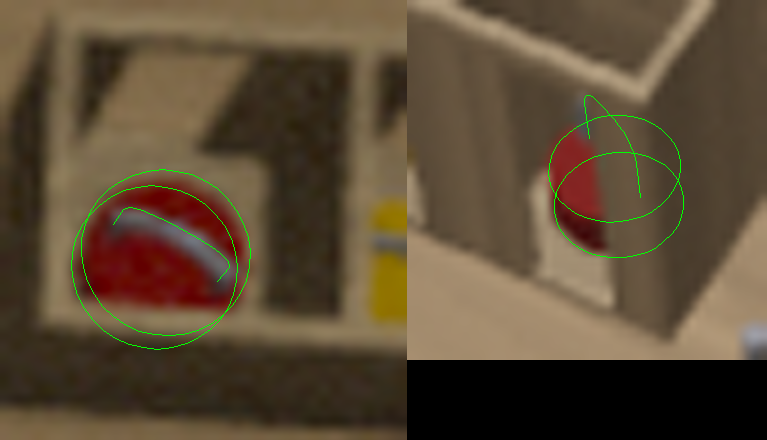

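Run:
```python
from wt import *
g,c=wsegs(.006)
p=[.581,-.1435,np.radians(-22)]
for k in(0,36):
    q=np.array([proj("top",W(p,[A]))[0] for A,B in g[k:k+36]]); print(q.min(0),q.max(0),np.array([A for A,B in g[k:k+36]]).ptp(0) if 0 else np.ptp(np.array([A for A,B in g[k:k+36]]),axis=0),g[k][0][2])
```

```text
[298.97387789 201.35330223] [314.03816065 216.18288958] [0.046 0.046 0.   ] 0.006
[299.83664775 199.89739258] [315.18205392 214.99200699] [0.046 0.046 0.   ] 0.027999999999999997
```

```bash
python3 -m jog '[[-1,2,-1,0,0,0,0],[-1,2,-1,-15,0,0,0],[-1,2,-1,-30,0,0,0],[-1,2,-1,-50,0,0,0],[-1,2,-1,-70,0,0,0],[-1,2,-1,-90,0,0,0],[-1,2,-1,-105,0,0,0],[-1,2,-1,-110,0,0,0],[-1,2,-1,-110,0,0,0],[-1,2,-1,-110,0,0,0]]'
python3 - <<'E'
from hk import *
from ov import side
s=arm.read_state()
_,q=draw("scene","d1.png",(185,115,245,200),7,s["tool_pos"],158); print(q.tolist())
_,q=draw("top","d2.png",(290,165,345,225),7,s["tool_pos"],158);print(q.tolist())
side(cv2.imread("pics/d1.png"),cv2.imread("pics/d2.png"),"d3.png")
E
```

```text
clock: 10.9
tool_pos: [0.6065, -0.1541, 0.2122]
tool_rot: [0.395, 0.587, 0.395, -0.586]
force: [-0.0, 0.7, -1.8]
opening: 0.0262
[[178, 273], [205, 446], [236, 428], [233, 413]]
[[223, 156], [174, 222], [156, 255], [160, 250]]
(595, 805, 3)
```

View pics/d3.png

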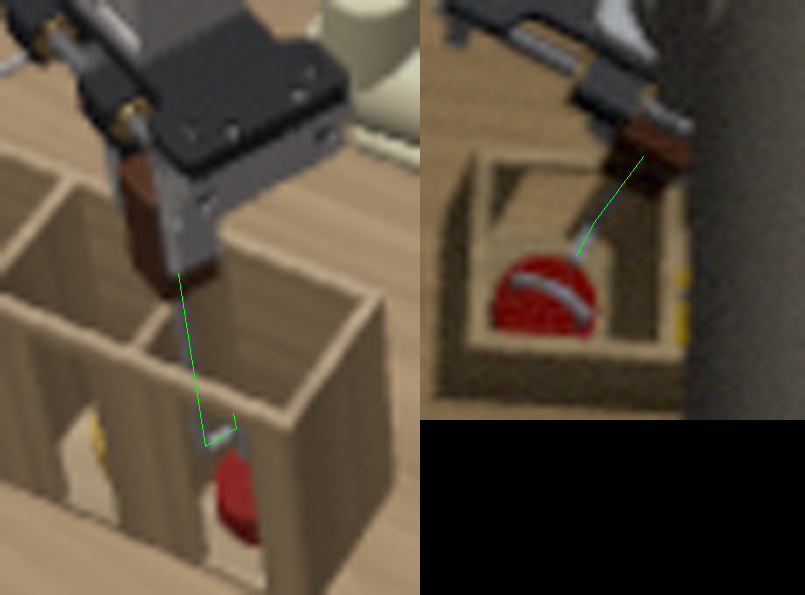

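```bash
python3 -m jog '[[-1,0,0,-6,0,0,0],[-1,0,0,-12,0,0,0],[-1,0,0,-18,0,0,0],[-1,0,0,-24,0,0,0],[-1,0,0,-30,0,0,0],[-1,0,0,-35,0,0,0],[-1,0,0,-35,0,0,0],[-1,0,0,-35,0,0,0],[-1,0,0,-35,0,0,0],[-1,0,0,-35,0,0,0]]'
python3 - <<'E'
from hk import *
from ov import side
s=arm.read_state(); print(s["force"],s["moment"])
_,q=draw("scene","e1.png",(185,115,245,200),7,s["tool_pos"],158); print(q.tolist())
_,q=draw("top","e2.png",(290,165,345,225),7,s["tool_pos"],158);print(q.tolist())
side(cv2.imread("pics/e1.png"),cv2.imread("pics/e2.png"),"e3.png")
E
```

```text
clock: 12.25
tool_pos: [0.6062, -0.1541, 0.1767]
tool_rot: [0.395, 0.587, 0.395, -0.586]
force: [0.3, -0.2, -1.4]
opening: 0.0257
[ 0.26963123 -0.19992694 -1.35896838] [ 0.00707253 -0.01876403 -0.00303801]
[[187, 329], [212, 493], [242, 476], [241, 461]]
[[206, 179], [161, 240], [144, 273], [147, 267]]
(595, 805, 3)
```

View pics/e3.png

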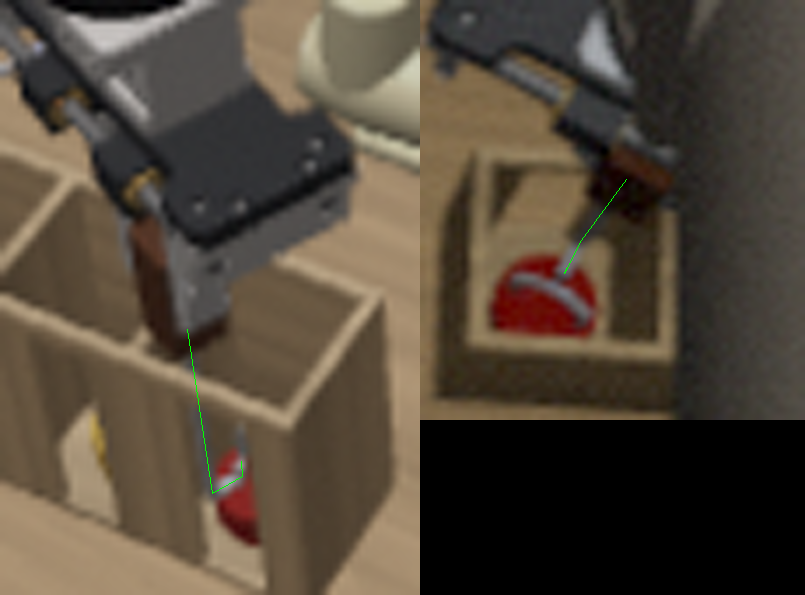

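```bash
python3 -m jog '[[-1,-2,0.8,0,0,0,0],[-1,-5,2,0,0,0,0],[-1,-8,3.2,0,0,0,0],[-1,-11,4.5,0,0,0,0],[-1,-14,5.6,0,0,0,0],[-1,-17,6.8,0,0,0,0],[-1,-19,7.6,0,0,0,0],[-1,-19,7.6,0,0,0,0],[-1,-19,7.6,0,0,0,0],[-1,-19,7.6,0,0,0,0]]'
python3 - <<'E'
from hk import *
from ov import side
s=arm.read_state(); print(s["force"],s["moment"])
_,q=draw("scene","g1.png",(185,115,245,200),7,s["tool_pos"],158); print(q.tolist())
_,q=draw("top","g2.png",(290,165,345,225),7,s["tool_pos"],158);print(q.tolist())
side(cv2.imread("pics/g1.png"),cv2.imread("pics/g2.png"),"g3.png")
E
```

```text
clock: 13.6
tool_pos: [0.5872, -0.1466, 0.1765]
tool_rot: [0.395, 0.587, 0.395, -0.586]
force: [-0.0, -0.2, -1.8]
opening: 0.0257
[-0.01690786 -0.20271819 -1.82984123] [0.05839355 0.03341935 0.04157568]
[[229, 305], [251, 471], [280, 453], [279, 439]]
[[182, 224], [139, 282], [121, 314], [125, 309]]
(595, 805, 3)
```

View pics/g3.png

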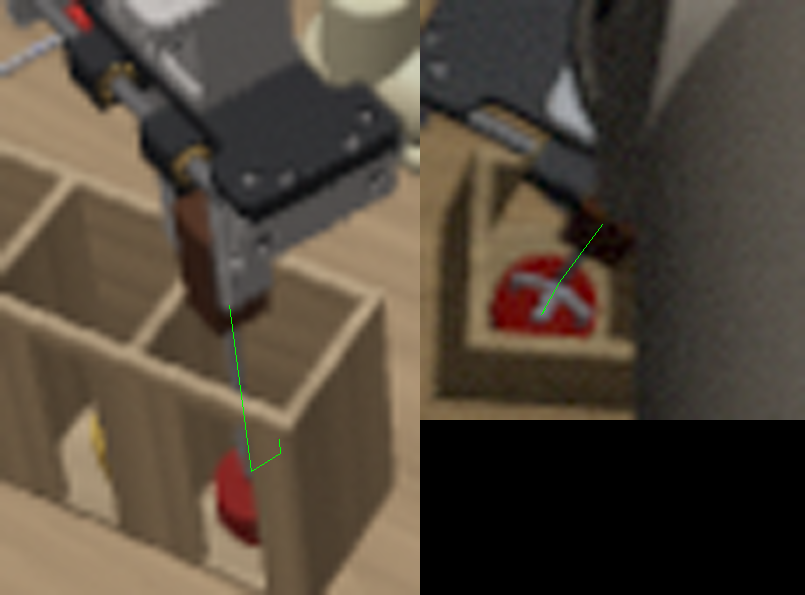

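```bash
python3 -m jog '[[-1,0,0,4,0,0,0],[-1,0,0,8,0,0,0],[-1,0,0,11,0,0,0],[-1,0,0,13,0,0,0],[-1,0,0,15,0,0,0],[-1,0,0,17,0,0,0],[-1,0,0,20,0,0,0],[-1,0,0,24,0,0,0],[-1,0,0,27,0,0,0],[-1,0,0,27,0,0,0]]'
python3 - <<'E'
from hk import *
from ov import side
s=arm.read_state(); print(s["force"],s["moment"])
_,q=draw("scene","h1.png",(185,115,245,200),7,s["tool_pos"],158)
_,q=draw("top","h2.png",(290,165,345,225),7,s["tool_pos"],158)
side(cv2.imread("pics/h1.png"),cv2.imread("pics/h2.png"),"h3.png")
E
```

```text
clock: 14.95
tool_pos: [0.5872, -0.1465, 0.2038]
tool_rot: [0.395, 0.587, 0.395, -0.586]
force: [-0.1, 0.9, -3.8]
opening: 0.0258
[-0.07428168  0.8704883  -3.83933091] [ 0.07142904 -0.07990701 -0.02030899]
(595, 805, 3)
```

View pics/h3.png

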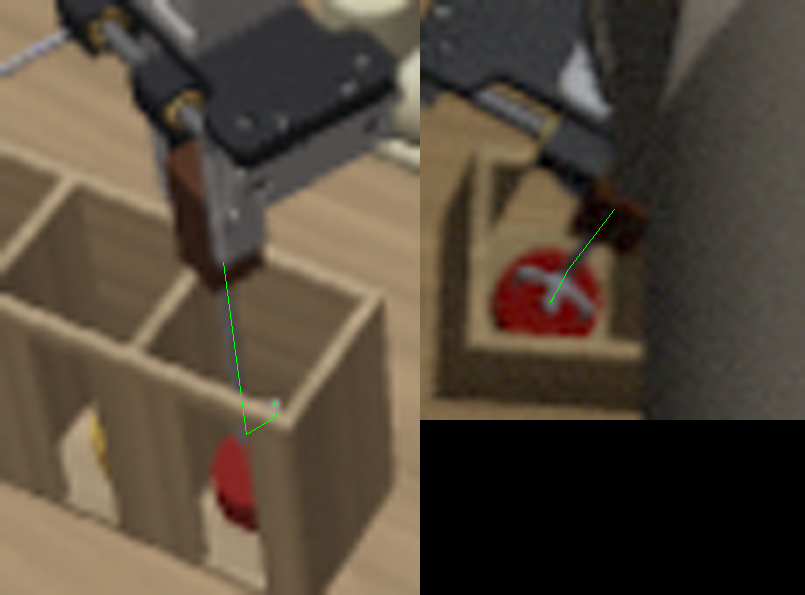

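```bash
python3 -m jog '[[-1,0,0,4,0,0,0],[-1,0,0,12,0,0,0],[-1,0,0,24,0,0,0],[-1,0,0,40,0,0,0],[-1,0,0,58,0,0,0],[-1,0,0,76,0,0,0],[-1,0,0,94,0,0,0],[-1,0,0,110,0,0,0],[-1,0,0,124,0,0,0],[-1,0,0,134,0,0,0]]'
python3 -m jog '[[-1,0,0,8,0,0,0],[-1,0,0,15,0,0,0],[-1,0,0,21,0,0,0],[-1,0,0,26,0,0,0],[-1,0,0,30,0,0,0],[-1,0,0,32,0,0,0],[-1,0,0,32,0,0,0],[-1,0,0,32,0,0,0],[-1,0,0,32,0,0,0],[-1,0,0,32,0,0,0]]'
python3 - <<'E'
from hk import *
from ov import side
s=arm.read_state(); print(s["force"],s["moment"],s["q"])
_,q=draw("scene","i1.png",(180,60,260,180),5,s["tool_pos"],158)
_,q=draw("top","i2.png",(270,150,350,240),5,s["tool_pos"],158)
side(cv2.imread("pics/i1.png"),cv2.imread("pics/i2.png"),"i3.png")
E
```

```text
clock: 16.3
tool_pos: [0.5872, -0.1465, 0.3383]
tool_rot: [0.395, 0.587, 0.395, -0.586]
force: [0.4, 0.3, -3.9]
opening: 0.0254
clock: 17.55
tool_pos: [0.5871, -0.1465, 0.3694]
tool_rot: [-0.395, -0.586, -0.395, 0.586]
force: [0.1, -0.2, -3.6]
opening: 0.0259
[ 0.07744513 -0.24480442 -3.58647521] [ 0.02183792 -0.02638022 -0.00586396] [ 0.41844511  0.23226485 -0.34511054  1.52745855  0.07914069  1.39571888
 -1.88786571]
(600, 800, 3)
```

View pics/i3.png

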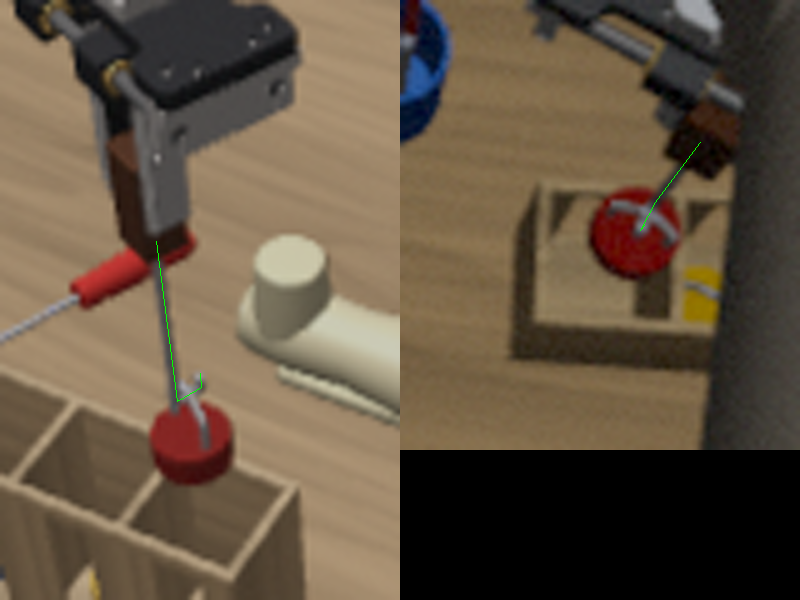

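```bash
python3 -m jog '[[-1,0,5,0,0,0,1],[-1,0,17,0,0,0,2],[-1,-1,37,0,0,0,4],[-1,-2,63,0,0,0,6],[-1,-3,91,0,0,0,8],[-1,-4,119,0,0,0,10],[-1,-5,147,0,0,0,12],[-1,-6,175,0,0,0,14],[-1,-7,203,0,0,0,16],[-1,-8,231,0,0,0,18]]'
python3 -m jog '[[-1,-1,28,0,0,0,2],[-1,-2,56,0,0,0,4],[-1,-3,84,0,0,0,6],[-1,-4,112,0,0,0,8],[-1,-5,140,0,0,0,10],[-1,-6,166,0,0,0,11],[-1,-7,188,0,0,0,12],[-1,-8,203,0,0,0,12],[-1,-8,212,0,0,0,12],[-1,-8,216,0,0,0,12]]'
python3 - <<'E'
from hk import *
from ov import side
s=arm.read_state(); print(s["tool_pos"],s["force"],s["q"])
_,q=draw("scene","j1.png",(310,130,400,280),4,s["tool_pos"],188)
_,q=draw("top","j2.png",(110,130,210,240),4,s["tool_pos"],188)
side(cv2.imread("pics/j1.png"),cv2.imread("pics/j2.png"),"j3.png")
E
```

```text
clock: 18.9
tool_pos: [0.579, 0.0864, 0.3694]
tool_rot: [0.483, 0.517, 0.483, -0.517]
force: [1.1, -0.4, -4.4]
opening: 0.0255
clock: 20.15
tool_pos: [0.5712, 0.3006, 0.3694]
tool_rot: [0.533, 0.464, 0.533, -0.464]
force: [0.7, -0.3, -4.2]
opening: 0.0257
[0.57121653 0.30057524 0.36940056] [ 0.7089677  -0.28323146 -4.16862408] [-0.11796067  0.34461064 -0.63276835  1.42159483  0.20299646  1.44110609
 -2.18145603]
(600, 760, 3)
```

View pics/j3.png

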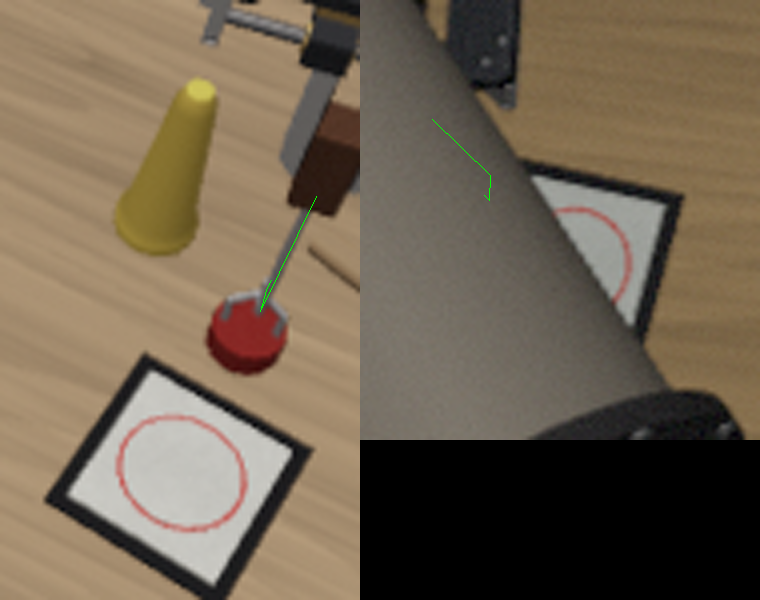

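```bash
python3 -m jog '[[-1,0,0,-4,0,0,0],[-1,0,0,-14,0,0,0],[-1,0,0,-30,0,0,0],[-1,0,0,-50,0,0,0],[-1,0,0,-72,0,0,0],[-1,0,0,-94,0,0,0],[-1,0,0,-114,0,0,0],[-1,0,0,-131,0,0,0],[-1,0,0,-143,0,0,0],[-1,0,0,-150,0,0,0]]'
python3 -m jog '[[-1,0,0,-4,0,0,0],[-1,0,0,-7,0,0,0],[-1,0,0,-10,0,0,0],[-1,0,0,-12,0,0,0],[-1,0,0,-13,0,0,0],[-1,0,0,-13,0,0,0],[-1,0,0,-13,0,0,0],[-1,0,0,-13,0,0,0],[-1,0,0,-13,0,0,0],[-1,0,0,-13,0,0,0]]'
python3 - <<'E'
from hk import *
from ov import *
from wt import wsegs
s=arm.read_state(); print(s["tool_pos"],s["force"])
im,q=draw("scene","k1.png",(310,170,400,300),4,s["tool_pos"],188)
g,c=wsegs(s["tool_pos"][2]+.009-.148+.006-.052)
A=lines(im,"scene",[.5635,.3003,np.radians(8)],g+c,(310,170,400,300),4)
side(cv2.imread("pics/k1.png"),A,"k3.png")
E
```

```text
clock: 21.5
tool_pos: [0.5711, 0.3005, 0.2188]
tool_rot: [0.533, 0.464, 0.533, -0.464]
force: [0.3, 0.1, -3.7]
opening: 0.0259
clock: 22.75
tool_pos: [0.5711, 0.3005, 0.2065]
tool_rot: [0.533, 0.464, 0.533, -0.464]
force: [0.8, 0.2, -3.9]
opening: 0.0257
[0.57109657 0.30048187 0.20647947] [ 0.79461663  0.22388597 -3.93025085]
(520, 720, 3)
```

View pics/k3.png

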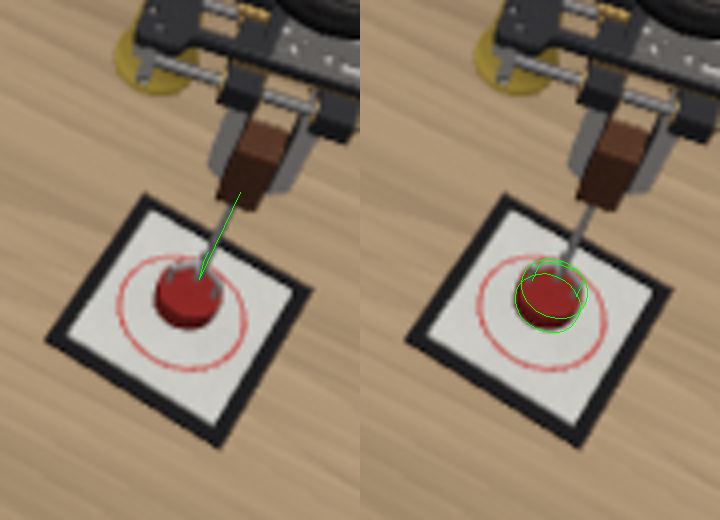

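```bash
python3 -m jog '[[-1,0,0,-4,0,0,0],[-1,0,0,-7,0,0,0],[-1,0,0,-9,0,0,0],[-1,0,0,-11,0,0,0],[-1,0,0,-12,0,0,0],[-1,0,0,-13,0,0,0],[-1,0,0,-14,0,0,0],[-1,0,0,-15,0,0,0],[-1,0,0,-16,0,0,0],[-1,0,0,-17,0,0,0]]'
python3 -m jog '[[-1,0,0,-1,0,0,0],[-1,0,0,-3,0,0,0],[-1,0,0,-5,0,0,0],[-1,0,0,-7,0,0,0],[-1,0,0,-9,0,0,0],[-1,0,0,-11,0,0,0],[-1,0,0,-13,0,0,0],[-1,0,0,-13,0,0,0],[-1,0,0,-13,0,0,0],[-1,0,0,-13,0,0,0]]'
python3 - <<'E'
from hk import *
s=arm.read_state(); print(s["tool_pos"],s["force"],s["moment"])
draw("scene","l1.png",(310,190,400,280),7,s["tool_pos"],188)
E
```

```text
clock: 24.05
tool_pos: [0.5712, 0.3005, 0.1896]
tool_rot: [0.533, 0.464, 0.533, -0.464]
force: [-0.2, -0.5, -2.1]
opening: 0.0257
clock: 25.3
tool_pos: [0.5711, 0.3005, 0.1765]
tool_rot: [0.533, 0.464, 0.533, -0.464]
force: [-0.2, -0.3, -0.4]
opening: 0.026
[0.57111873 0.30051305 0.17653768] [-0.19862789 -0.31390977 -0.36636471] [0.02202669 0.01599468 0.03316171]
```

View pics/l1.png

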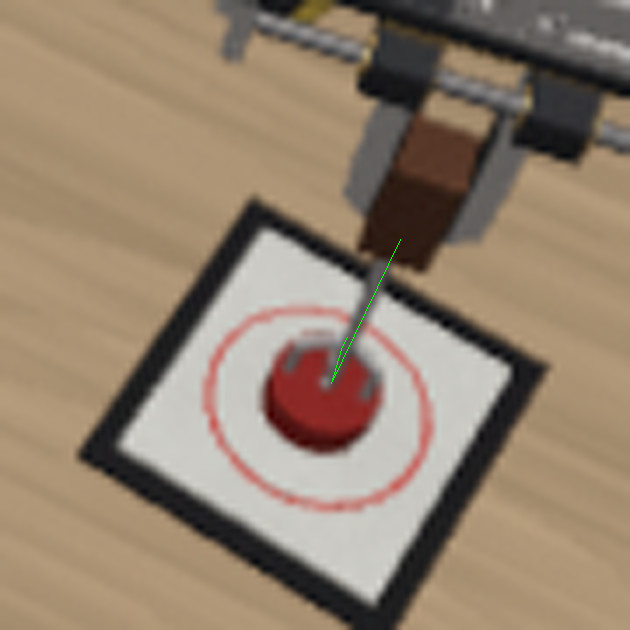

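```bash
python3 -m jog '[[-1,2,0.3,0,0,0,0],[-1,4,0.6,0,0,0,0],[-1,7,1,0,0,0,0],[-1,10,1.4,0,0,0,0],[-1,13,1.8,0,0,0,0],[-1,16,2.2,0,0,0,0],[-1,19,2.7,0,0,0,0],[-1,22,3.1,0,0,0,0],[-1,24,3.4,0,0,0,0],[-1,24,3.4,0,0,0,0]]'
python3 - <<'E'
from hk import *
s=arm.read_state(); print(s["tool_pos"],s["force"],s["moment"])
draw("scene","m1.png",(310,190,400,280),7,s["tool_pos"],188)
E
```

```text
clock: 26.6
tool_pos: [0.5952, 0.3039, 0.1764]
tool_rot: [0.533, 0.464, 0.533, -0.464]
force: [-0.7, 0.3, -0.8]
opening: 0.026
[0.59517963 0.30389246 0.17639955] [-0.6576018   0.27398897 -0.82169214] [ 0.03538672  0.00486741 -0.02547922]
```

View pics/m1.png

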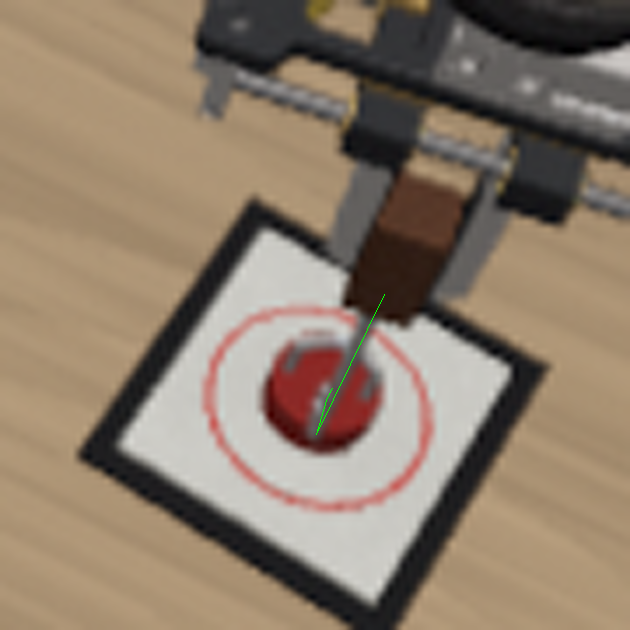

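```bash
python3 -m jog '[[-1,0,0,3,0,0,0],[-1,0,0,8,0,0,0],[-1,0,0,15,0,0,0],[-1,0,0,25,0,0,0],[-1,0,0,37,0,0,0],[-1,0,0,50,0,0,0],[-1,0,0,65,0,0,0],[-1,0,0,80,0,0,0],[-1,0,0,95,0,0,0],[-1,0,0,105,0,0,0]]'
python3 - <<'E'
from hk import *
s=arm.read_state(); print(s["tool_pos"],s["force"],s["moment"])
draw("scene","n1.png",(300,150,420,290),4,s["tool_pos"],188)
E
```

```text
clock: 27.9
tool_pos: [0.5952, 0.304, 0.2827]
tool_rot: [0.533, 0.464, 0.533, -0.464]
force: [0.9, 0.6, -1.1]
opening: 0.0258
[0.59523421 0.30402596 0.2826657 ] [ 0.88024448  0.61760207 -1.10556317] [ 0.04370841  0.00312485 -0.02302612]
```

View pics/n1.png

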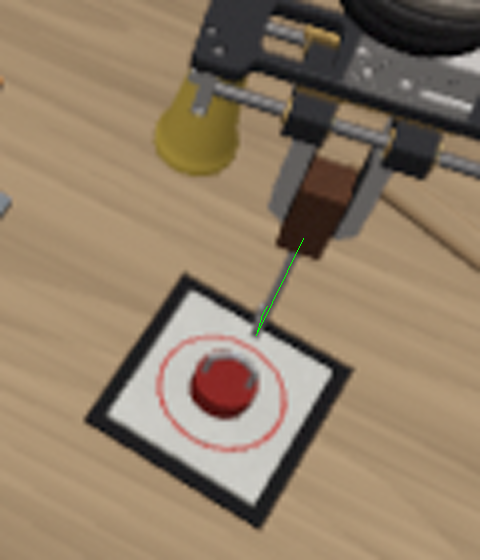

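```bash
python3 -m jog '[[-1,-8,-15,10,0,0,-1],[-1,-25,-45,20,0,0,-3],[-1,-42,-80,20,0,0,-5],[-1,-60,-115,20,0,0,-7],[-1,-78,-150,20,0,0,-9],[-1,-96,-182,20,0,0,-11],[-1,-112,-212,20,0,0,-13],[-1,-124,-234,20,0,0,-13],[-1,-131,-246,20,0,0,-13],[-1,-131,-246,20,0,0,-13]]'
python3 -m jog '[[-1,0,0,-10,0,0,0],[-1,0,0,-30,0,0,0],[-1,0,0,-55,0,0,0],[-1,0,0,-80,0,0,0],[-1,0,0,-105,0,0,0],[-1,0,0,-120,0,0,0],[-1,0,0,-127,0,0,0],[-1,0,0,-127,0,0,0],[-1,0,0,-127,0,0,0],[-1,0,0,-127,0,0,0]]'
python3 - <<'E'
from hk import *
s=arm.read_state(); print(s["tool_pos"],s["force"],s["moment"],s["q"])
draw("scene","o1.png",(250,110,340,225),5,s["tool_pos"],175)
E
```

```text
clock: 29.2
tool_pos: [0.4638, 0.0572, 0.3017]
tool_rot: [0.477, 0.522, 0.477, -0.522]
force: [0.6, 0.5, -1.1]
opening: 0.0257
clock: 30.45
tool_pos: [0.4645, 0.0579, 0.1751]
tool_rot: [0.478, 0.522, 0.477, -0.521]
force: [-0.2, 0.2, -0.8]
opening: 0.0255
[0.464469   0.05792612 0.17507309] [-0.19983803  0.23650144 -0.80015155] [0.05512399 0.02343353 0.06162761] [ 0.22061093  0.15589932 -0.52333812  2.0620546   0.09623354  0.94532973
 -2.01320713]
```

View pics/o1.png

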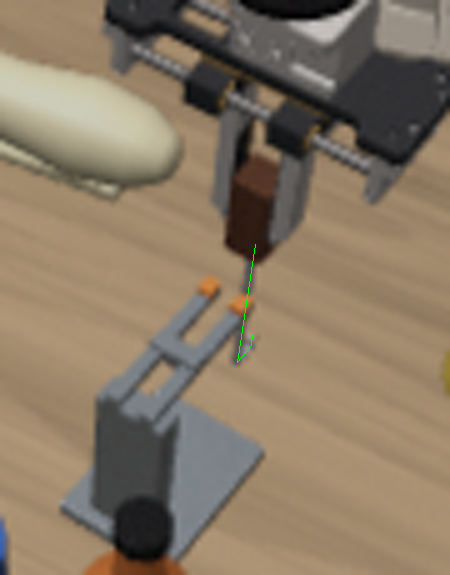

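```bash
python3 -m jog '[[-1,3,-0.3,0,0,0,0],[-1,7,-0.6,0,0,0,0],[-1,11,-1,0,0,0,0],[-1,15,-1.3,0,0,0,0],[-1,19,-1.7,0,0,0,0],[-1,23,-2,0,0,0,0],[-1,27,-2.4,0,0,0,0],[-1,31,-2.7,0,0,0,0],[-1,35,-3,0,0,0,0],[-1,35,-3,0,0,0,0]]'
python3 - <<'E'
from hk import *
s=arm.read_state(); print(s["tool_pos"],s["force"],s["moment"])
draw("scene","p1.png",(255,125,325,210),7,s["tool_pos"],175)
E
```

```text
clock: 31.75
tool_pos: [0.4993, 0.0549, 0.1744]
tool_rot: [0.477, 0.522, 0.477, -0.522]
force: [-0.4, -0.6, -1.0]
opening: 0.0257
[0.49930845 0.0548565  0.17441265] [-0.3997097  -0.62124896 -0.96600843] [-0.0133321  -0.04044163 -0.02915911]
```

View pics/p1.png

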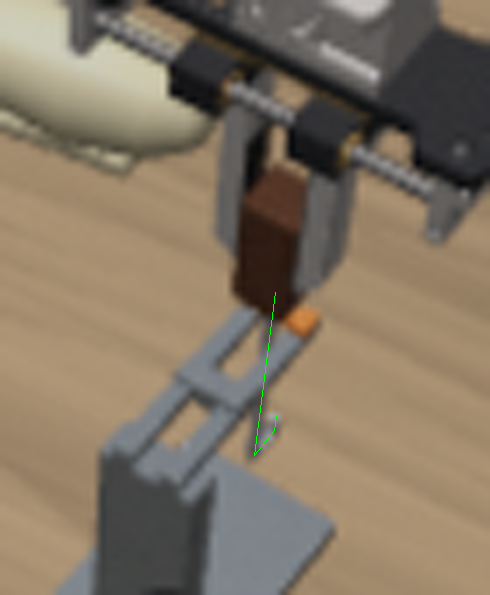

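```bash
python3 -m jog '[[-1,4,-0.4,0,0,0,0],[-1,8,-0.7,0,0,0,0],[-1,12,-1.1,0,0,0,0],[-1,16,-1.4,0,0,0,0],[-1,20,-1.8,0,0,0,0],[-1,22.5,-2,0,0,0,0],[-1,22.5,-2,-4,0,0,0],[-1,22.5,-2,-8,0,0,0],[-1,22.5,-2,-10,0,0,0],[-1,22.5,-2,-10,0,0,0]]'
python3 -m jog '[[-1,0,0,-1,0,0,0],[-1,0,0,-2,0,0,0],[-1,0,0,-3,0,0,0],[-1,0,0,-4,0,0,0],[-1,0,0,-4,0,0,0],[-1,0,0,-4,0,0,0],[-1,0,0,-4,0,0,0],[-1,0,0,-4,0,0,0],[-1,0,0,-4,0,0,0],[-1,0,0,-4,0,0,0]]'
python3 - <<'E'
from hk import *
s=arm.read_state(); print(s["tool_pos"],s["force"],s["moment"])
draw("scene","r1.png",(255,125,325,210),7,s["tool_pos"],175)
E
```

```text
clock: 33.05
tool_pos: [0.5215, 0.0529, 0.1643]
tool_rot: [-0.477, -0.522, -0.477, 0.522]
force: [-1.0, 0.5, -1.0]
opening: 0.0258
clock: 34.3
tool_pos: [0.5216, 0.0529, 0.1604]
tool_rot: [0.477, 0.522, 0.477, -0.522]
force: [0.3, 0.2, -1.3]
opening: 0.0259
[0.52159888 0.05287202 0.16044995] [ 0.33856797  0.19465503 -1.32982696] [-0.03743882  0.0219265  -0.02299929]
```

View pics/r1.png

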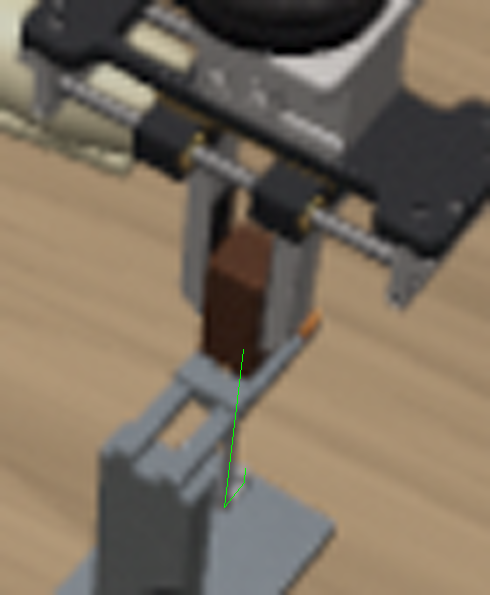

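```bash
python3 -m jog '[[-1,0,0,-0.5,0,0,0],[-1,0,0,-1,0,0,0],[-1,0,0,-1.5,0,0,0],[-1,0,0,-2,0,0,0],[-1,0,0,-2,0,0,0],[-1,0,0,-2,0,0,0],[-1,0,0,-2,0,0,0],[-1,0,0,-2,0,0,0],[-1,0,0,-2,0,0,0],[-1,0,0,-2,0,0,0]]'
python3 -c "
from plant import arm
s=arm.read_state(); print(s['force'],s['moment'])"
```

```text
clock: 35.6
tool_pos: [0.5217, 0.0529, 0.1593]
tool_rot: [0.478, 0.522, 0.477, -0.522]
force: [-6.0, -0.4, 15.8]
opening: 0.0257
[-5.96002242 -0.35760606 15.84889086] [-0.27284146  1.58371042 -0.03868179]
```

```bash
python3 -m jog '[[-1,0,0,0.4,0,0,0],[-1,0,0,0.6,0,0,0],[-1,0,0,0.6,0,0,0],[-1,0,0,0.6,0,0,0],[-0.3,0,0,0.6,0,0,0],[-0.2,0,0,0.6,0,0,0],[-0.1,0,0,0.6,0,0,0],[0,0,0,0.6,0,0,0],[0.1,0,0,0.6,0,0,0],[0.2,0,0,0.6,0,0,0]]'
python3 -m jog '[[0.6,0,0,0,0,0,0],[1,0,0,0,0,0,0],[1,0,0,0,0,0,0],[1,0,0,0,0,0,0],[1,0,0,0,0,0,0],[1,0,0,0,0,0,0],[1,0,0,0,0,0,0],[1,0,0,0,0,0,0],[1,0,0,0,0,0,0],[1,0,0,0,0,0,0]]'
python3 - <<'E'
from hk import *
s=arm.read_state(); print(s["tool_pos"],s["force"],s["opening"])
snap("scene","u1.png",(255,125,325,210),7)
E
```

```text
clock: 36.85
tool_pos: [0.5216, 0.0529, 0.159]
tool_rot: [0.477, 0.522, 0.477, -0.522]
force: [-1.0, 0.1, 0.0]
opening: 0.0557
clock: 38.1
tool_pos: [0.5216, 0.0529, 0.1591]
tool_rot: [0.477, 0.522, 0.477, -0.522]
force: [-0.5, -0.4, 0.1]
opening: 0.094
[0.52158139 0.05288081 0.15905786] [-0.54098868 -0.39898745  0.14193   ] 0.09403629925633576
```

View pics/u1.png

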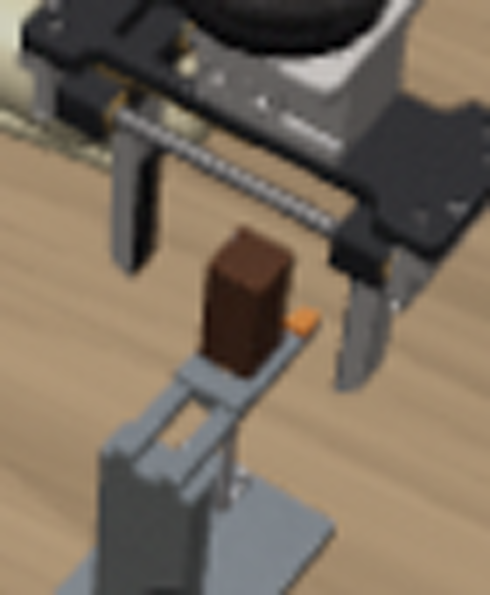

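```bash
python3 -m jog '[[1,0,0,8,0,0,0],[1,0,0,25,0,0,0],[1,0,0,50,0,0,0],[1,0,0,80,0,0,0],[1,0,0,110,0,0,0],[1,0,0,140,0,0,0],[1,-20,-40,160,0,0,0],[1,-35,-85,170,0,0,0],[1,-50,-130,170,0,0,0],[1,-60,-175,170,0,0,0]]'
python3 -m jog '[[1,-15,-40,0,0,0,0],[1,-35,-80,0,0,0,0],[1,-60,-120,0,0,0,0],[1,-90,-160,0,0,0,0],[1,-115,-200,0,0,0,0],[1,-120,-220,0,0,0,0],[1,-120,-220,0,0,0,0],[1,-120,-220,0,0,0,0],[1,-120,-220,0,0,0,0],[1,-120,-220,0,0,0,0]]'
python3 - <<'E'
from H import *
s=arm.read_state(); print(s["tool_pos"],s["force"])
im=snap("scene","v1.png"); im2=snap("top","v2.png")
save(im,"v3.png",(255,140,400,285),4)
for n,a,b in(("scene",im,"pics/scene0.png"),("top",im2,"pics/top0.png")):
    print(n)
m=im2.astype(int); r=(m[...,2]-m[...,1]>50)&(m[...,2]-m[...,0]>50); r[:165]=0;r[228:]=0;r[:,:130]=0;r[:,195:]=0
k,l,st,ce=cv2.connectedComponentsWithStats(r.astype(np.uint8)); j=1+st[1:,4].argmax(); print(st[j],ce[j],back("top",ce[j],.02))
E
```

```text
clock: 39.4
tool_pos: [0.4609, -0.1233, 0.3308]
tool_rot: [0.478, 0.522, 0.477, -0.521]
force: [1.6, 0.2, 0.1]
opening: 0.0942
clock: 40.65
tool_pos: [0.3419, -0.3416, 0.3292]
tool_rot: [0.478, 0.521, 0.478, -0.521]
force: [-0.7, 0.6, -0.4]
opening: 0.0939
[ 0.34190796 -0.341559    0.32922629] [-0.69636306  0.59668633 -0.43186925]
scene
top
[155 188  15  15 127] [161.73228346 195.5511811 ] [0.56099845 0.29876862 0.02      ]
```

View pics/v2.png

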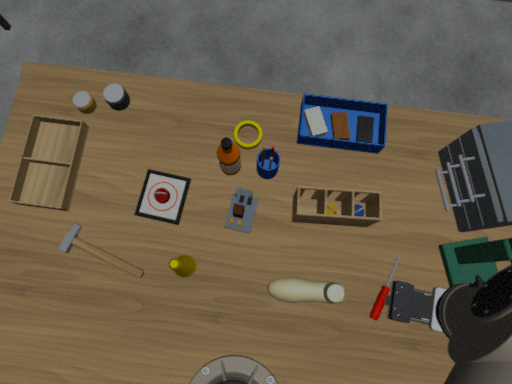

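View pics/v3.png

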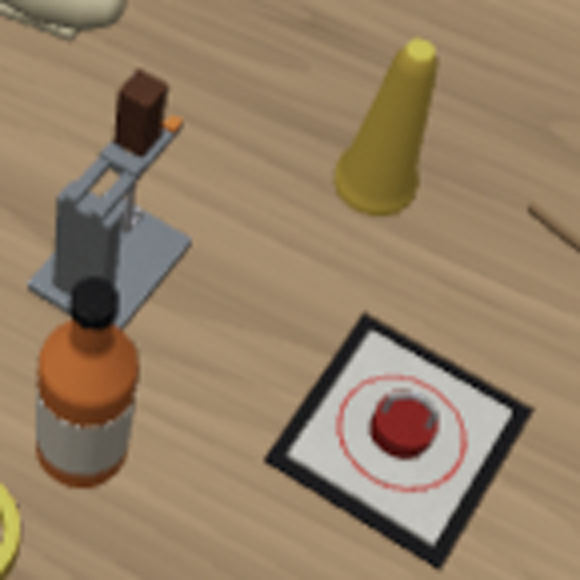

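View pics/v1.png

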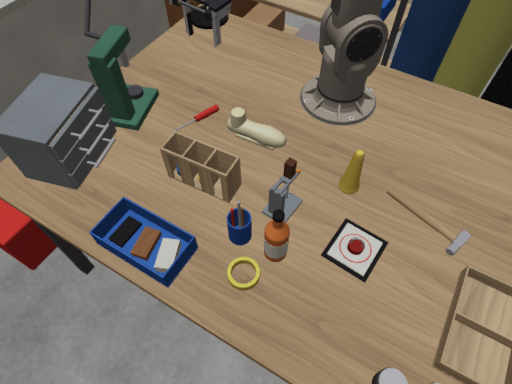

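```bash
python3 -c "
from plant import arm
s=arm.read_state();print(s['clock'],abs(s['dq']).max());print(arm.close_job())"
```

```text
40.75 0.004067477438569175
the job is handed in; nothing more can be done
None
```

The red weight is standing upright inside the red circle, the hook is back in its fork, and I handed the job in at 40.75 s of the 72 s allowed.

- **Fishing:** I gripped the hook by its handle and lowered it into the red weight's well, the one next to the fork. I caught the bail and lifted; the wrist force rose by about 3 N, roughly the weight's own load.
- **Setting down:** I lowered the weight slowly onto the card, drew the crook out sideways and lifted clear. The weight did not move in the pictures when the hook left it.
- **Hanging the hook:** While seating the hook, the handle pressed on the fork with about 16 N, under the 40 N limit. I backed off 0.6 mm before opening the gripper.

The last pictures put the weight's centre at about (0.561, 0.299). The circle's centre measured about (0.563, 0.300), so the weight is 2–3 mm off centre. The hook hangs upright in its slot. The blue and yellow weights and everything else look unmoved. The arm was clear of everything and still, with no contact forces.

One disagreement: the networks confused some things in the first pictures. One example is labelling the handle as the blue weight. I relied on the pictures and my own geometry there.

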